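# Wheel the pump caddy home and roll the cover shut

## Task

Push the little wheeled pump caddy forwards until its two front swivel castors trail straight behind their pivots, then steer it nose first under the open roll-top dock so that it stands square inside the taped outline. Then roll the slatted cover all the way down over it. Keep the caddy's wheels on the shelf and the pump in its tray, and leave the feeding ring, the airstone and the tweezer where they are.

Things in the scene. Friction and masses are not known exactly. Their poses are not given: they have to be found in the camera images.
- caddy: Grey plastic caddy on wheels, 180 long, 146 wide, 80 mm high; 0.8 to 1.4 kg with pump, rolling resistance 1 N. Origin on the shelf surface under its middle; x forwards (roughly world +y at the start, to the dock), z up. Two fixed rear wheels (x -62, y +-53 mm): the tail runs only along x. Two front swivel castors pivot at x 78, y +-62 mm. Tray lip top at z 54 mm
- push_plate (a point): middle of the rear face of the upright plate across the caddy's tail (caddy x -90 mm, 52 mm above the shelf); axes as the caddy's. The plate is 124 mm wide, from 24 to 80 mm above the shelf. Pushed here with two spread fingers the caddy rolls and turns after them, lagging some 0.1 rad; a push off-centre turns it towards the other side
- hub_left (a point): axle of the left front castor's wheel (30 mm dia), 17 mm from its pivot. In the caddy's frame its x is 61 mm when the castor trails straight; it starts 0.9 to 2.4 rad out of line, and swings round within about 60 mm of forward rolling
- hub_right (a point): the same for the right castor (pivot at y -62 mm)
- dock: Fixed wooden roll-top dock, 320 long, 240 wide, 192 mm high, origin and axes as the mark. Each side is open but for a sill 10 mm high and a thin curved rail at y +-113 mm (212 mm clear between). Entrance at x -150 mm, no threshold; a fixed curved back and the rolled-back cover roof the half beyond x 30 mm (10 mm at cover value 0.2)
- mark (a point): centre of the dark taped outline on the shelf in the dock, inner size 200 mm (along x) by 160 mm (y); z up, x = the direction in which the caddy drives in (roughly world +y). The caddy belongs with its origin here and its x along this x
- cover (a joint): slatted wooden tambour cover, turning about the dock's track axis: 0 = rolled back (open), grows as it rolls forward and down over the entrance, 1.57 = fully down (stop). Starts at 0 to 0.2. Friction 0.45 N m (3 N at the rib): it stays where left. Inner radius 147, outer radius 153 mm, 210 mm wide
- cover_rib (a point): middle of the outer edge of the steel rib on the cover's leading edge: a bar 130 mm long (along the mark's y), 10 mm thick, standing out radially, radius 150 to 183 mm (here). At cover value q it is at x = 0.183 cos(1.309+q), z = 0.030 + 0.183 sin(1.309+q) in the mark's frame: up at the top when open, low in front when down. Fingertips can push it from behind
- track_axis (a point): the cover's axis of rotation (along the mark's y), 30 mm straight above the mark
- pump: grey air pump, 112 x 66 x 52 mm, lying loose in the caddy's tray, 39 mm above the shelf, its top 90 mm above the shelf; origin under its middle. Goes along with the caddy
- feeding_ring: green plastic feeding ring, 90 mm across, 10 mm high, flat on the shelf: leave alone. Origin at its middle underneath
- airstone: blue ceramic airstone, 52 mm across and 52 mm high, standing on the shelf: leave alone. Origin under its middle
- tweezer: steel aquascaping tweezer, 195 mm long along its x, 8 mm high, lying on the shelf: leave alone. Origin under its middle
Things that resemble listed ones, but are neither listed nor needed, are in the scene too. Leave any orange look-alike of the pump alone.

How it is judged:
On the way, in this order (a step that is already met when the one before it is completed fails the run):
1. the caddy has been rolled at least 40 mm and both front castors trail within about 25 degrees of straight, before the caddy reaches the outline (distance of caddy from where it was at the start of the episode above 0.04 m and x of each of hub_left, hub_right in the frame of caddy below 0.0627 m and horizontal distance between caddy and mark above 0.06 m), for 0.1 s.
2. the caddy stands inside the outline, still, with the cover not yet rolled down (horizontal distance between caddy and mark below 0.02 m and angle between the x axis of caddy and the x axis of mark, either way round below 0.14 rad and linear speed of caddy below 0.02 m/s and value of joint cover below 0.5 rad and x of push_plate in the frame of mark below -0.06 m), for 0.2 s.
At the end, for the whole second after the job is handed in: Cover within 0.1 rad of fully down (joint above 1.47); caddy centre within 20 mm of the mark, within 0.14 rad (8 degrees) of square, nose in, still, level, wheels on the shelf; pump in its tray; feeding ring, airstone and tweezer within 30 mm of where they started (value of joint cover above 1.47 rad and horizontal distance between caddy and mark below 0.02 m and angle between the x axis of caddy and the x axis of mark, either way round below 0.14 rad and linear speed of caddy below 0.02 m/s and angle between caddy's own z axis and vertical below 0.1 rad and height (world z) of caddy below 0.01 m and z of pump in the frame of caddy below 0.05 m and horizontal distance between pump and caddy below 0.03 m and distance of each of feeding_ring, airstone, tweezer from where it was at the start of the episode below 0.03 m and x of push_plate in the frame of mark below -0.06 m); the robot touches nothing.
It fails at once if the caddy is lifted or tipped (height (world z) of caddy above 0.02 m or angle between caddy's own z axis and vertical above 0.25 rad).
It fails at once if the pump leaves its tray (z of pump in the frame of caddy above 0.065 m or horizontal distance between pump and caddy above 0.05 m).
It fails at once if a bystander is moved more than 30 mm (distance of any of feeding_ring, airstone, tweezer from where it was at the start of the episode above 0.03 m).
It also fails if it takes over 67 s, if anything falls off the work surface, if the arm or the gripper's body presses on something with over 40 N, if the wrist force passes 120 N, or if a joint passes its speed limit or range.

## Robot

A 6-joint arm with a two-finger parallel gripper is mounted at the origin on the work surface. World frame = base frame: x ahead of the robot, y to its left, z up, the work surface at z = 0. Lengths are in m, angles in rad, forces in N, time in s.
With the tool pointing down it reaches from about 0.25 to 0.725 m from the base axis. Payload 4 kg.
Tool frame: the origin (TCP) lies on the centre line of the jaws, within the pads' length; the fingertips stand ahead of it and the grasp point (between the pads) lies 3 mm ahead of it (bot.tcp_to_tips is the z of the fingertips in the tool frame, in m); z points along the fingers, y is the line along which they close (so a half turn about z gives the same grasp; the last joint's range is limited). The gripper opens to 85 mm and grips with 20 to 120 N. Pads are 22 mm wide; open, the fingers measure 114 mm over their backs; the gripper's body (76 mm by 85 mm) begins 54 mm behind the grasp point. The pads swing forward as they close: fully open they stand 13 mm farther back than shut.
Start: joints at [1.155, 0.241, 0.005, 1.335, 0, 1.571], TCP at [0.202, 0.457, 0.253] pointing down, gripper open.
Joint ranges: [-2.72, 2.72], [-1.05, 1.87], [-1.09, 1.28], [-1.99, 2.15], [-1.42, 1.44], [-3.14, 3.14]. Speed limits (rad/s): [2.79, 2.79, 3.14, 3.14, 3.14, 3.14].

## Interface

Orientations are given as a unit quaternion [x, y, z, w].
In Python, from workcell import telemetry, camera, camera_params, ticket, boxes_of, cut_out, spot_point, bot gives the robot as it stands.
- The arm moves only by the shell command python3 -m creep 'ROWS'. ROWS is text: rows parted by semicolons, each of 5 numbers parted by spaces: the opening, from 0 (shut) to 1 (fully open), then the shift along the tool's x, y, z in units of 150 mm (1.0 is 150 mm), then the turn about the tool's z in units of 180 degrees (1.0 is 180 degrees). In form: claw x y z turn; .... A call has 1 to 12 rows; each row is the pose to reach, as a shift and turn from the pose commanded when the call began, along the tool's axes at that moment, turning the shorter way round; what a row does not reach only later rows make up. A row lasts 1/8 s, in which the tool goes at most 62.5 mm and 10.7 degrees, less where a joint would pass 70% of its speed; a pose out of reach is approached as far as the arm can. A call with a number of a shift or a turn outside -1 to 1 is refused whole. A call with a gripper value outside its range is refused whole. The fingers move at their own pace and stop on an object; the grip force is fixed at half the most. Time passes only in rows, so rows that repeat a pose let the fingers close. It gives the time, the measured TCP pose, the force, the opening and the grip force at its end, in the units of the state.
- telemetry.get_obs(): the state, without advancing time (a new reading comes with each control period).
- camera(name): name is "scene" or "top" or "wrist"; returns the picture (480x640x3 uint8, red, green, blue); there is no depth.
- camera_params(name): a dict with "camera_matrix" (3x3 intrinsics, pixels), "eye" and "attitude" of the camera in the world. Camera axes: x right, y down, z forward; pixel columns grow to the right and rows downward; lengths in m; the calibration is good to about 2 mm. A picture is of the moment at which its call begins: read the wrist's pose just before it. camera_params takes no time and is no camera call; for the wrist camera it gives the pose at the moment of the call.
- ticket.job_done(): hands the job in; it is judged then, once.
Trained networks look in the newest picture that a camera, given by its name, has taken for a name from the list of things; names that differ only in an ending like _2 or _b are one class to them, and where a whole thing is asked for, a point or a joint stands for the part that bears it (a point fixed in the world has none). Each returns a list of dicts, best first, with "conf" (0 to 1); they miss things now and then, are a little off and sometimes report something else, mostly with a low value. They report only what shows in the picture. A call takes as long as a camera call. They do not tell look-alikes from the thing itself.
- boxes_of(thing, camera): "at" ([x, y, z] in m, in world coordinates, good to about 4 mm: the middle of the surface that is visible of it).
- cut_out(thing, camera): "pixels" (480x640 bool, what is visible of it).
- spot_point(thing, camera): "at" ([x, y, z] in m, in world coordinates, good to about 4 mm: a listed point, or the origin of a listed thing).
The state is a dict: "clock": time; "joint_pos": joint angles; "joint_vel": joint speeds; "tau": joint torques, N m; "eef_pos": TCP position; "tool_rot": TCP orientation; "ft_force": force on the tool from outside, world axes, zero at the start; "ft_torque": the same for the moment, N m; "grip_width": finger opening in m; "grasp_force": force on a finger pad.
Only numpy, scipy, OpenCV 4.12 (cv2) and the standard library are available. Lean on these libraries where they do the work, as an engineer would, in place of code of your own. Each camera call takes 0.05 s, during which the arm holds its last target. There are 200 camera calls.

## Working session

There is one attempt and no reset: what is moved stays moved. The work goes in short steps, Python scripts to look and compute and a shell command to move; the robot and the scene stay as the last step left them, time stands still between calls to the robot, and variables do not carry over. Pictures are saved under pics/ and viewed, at most 10 in all, crops included, and the job is handed in when it is done.

```bash
mkdir -p pics; ls; cat > h.py <<'E'
import numpy as np,cv2
from workcell import telemetry,camera,camera_params,ticket,boxes_of,cut_out,spot_point,bot
from scipy.spatial.transform import Rotation as R
def save(n,f): 
    im=camera(n); cv2.imwrite('pics/'+f,cv2.cvtColor(im,cv2.COLOR_RGB2BGR)); return im
def st():
    o=telemetry.get_obs(); r=R.from_quat(o['tool_rot']).as_matrix()
    print('t',round(o['clock'],2),'tcp',np.round(o['eef_pos'],4),'x',np.round(r[:,0],3),'y',np.round(r[:,1],3),'z',np.round(r[:,2],3),'F',np.round(o['ft_force'],1),'w',round(o['grip_width'],3))
    return o
def sp(names,cam,k=2):
    for n in names:
        print(cam,n,[(np.round(d['at'],4).tolist(),round(d['conf'],2)) for d in spot_point(n,cam)[:k]])
E
python3 - <<'E'
from h import *
print(bot.tcp_to_tips)
st()
for c in('top','scene'):
    save(c,c+'0.png'); sp(['caddy','push_plate','hub_left','hub_right','mark','cover_rib','track_axis','dock','pump','feeding_ring','airstone','tweezer'],c)
a=cv2.imread('pics/top0.png');b=cv2.imread('pics/scene0.png')
st()
E
```

```text
pics
0.022
t 0.0 tcp [0.2017 0.4569 0.2524] x [-0.915  0.404 -0.   ] y [ 0.404  0.915 -0.002] z [-0.001 -0.002 -1.   ] F [-0.5 -1.   0.3] w 0.086
top caddy [([0.5412, -0.2657, 0.0013], 0.74)]
top push_plate [([0.5221, -0.3547, 0.048], 0.94)]
top hub_left []
top hub_right []
top mark []
top cover_rib [([0.5801, 0.2304, 0.2093], 0.79)]
top track_axis []
top dock [([0.3917, -0.0683, -0.0011], 0.26)]
top pump [([0.5395, -0.2777, 0.0379], 0.74)]
top feeding_ring []
top airstone [([0.7139, -0.0448, -0.0024], 0.84), ([0.7282, -0.1789, -0.006], 0.17)]
top tweezer [([0.5785, 0.2305, 0.2086], 0.64), ([0.3908, -0.0696, -0.001], 0.63)]
scene caddy [([0.539, -0.2664, -0.0032], 0.86)]
scene push_plate [([0.5199, -0.3487, 0.0556], 0.75)]
scene hub_left [([0.5111, -0.1746, 0.0138], 0.65)]
scene hub_right [([0.6054, -0.1944, 0.0151], 0.43)]
scene mark []
scene cover_rib [([0.5817, 0.2266, 0.2118], 0.89)]
scene track_axis []
scene dock []
scene pump [([0.4851, -0.5326, 0.0028], 0.9), ([0.5379, -0.271, 0.0427], 0.85)]
scene feeding_ring [([0.7251, -0.1843, -0.0011], 0.75)]
scene airstone [([0.7162, -0.0482, -0.0024], 0.79)]
scene tweezer [([0.387, -0.0677, 0.002], 0.58)]
t 1.3 tcp [0.202  0.4574 0.2533] x [-0.915  0.404 -0.   ] y [ 0.404  0.915 -0.   ] z [ 0. -0. -1.] F [-0.1 -0.2  0.3] w 0.085
```

View pics/top0.png

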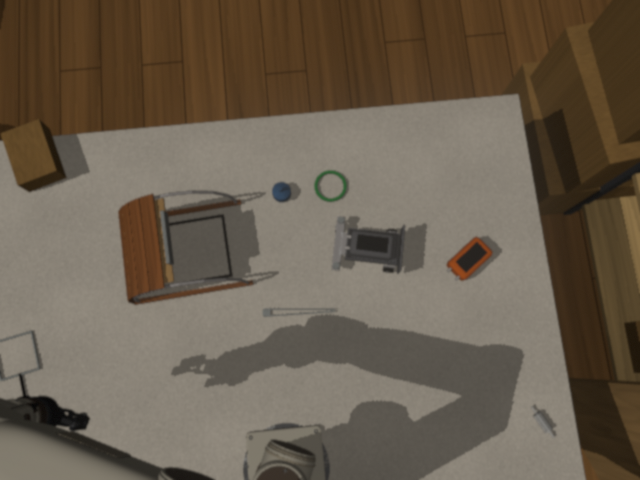

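View pics/scene0.png

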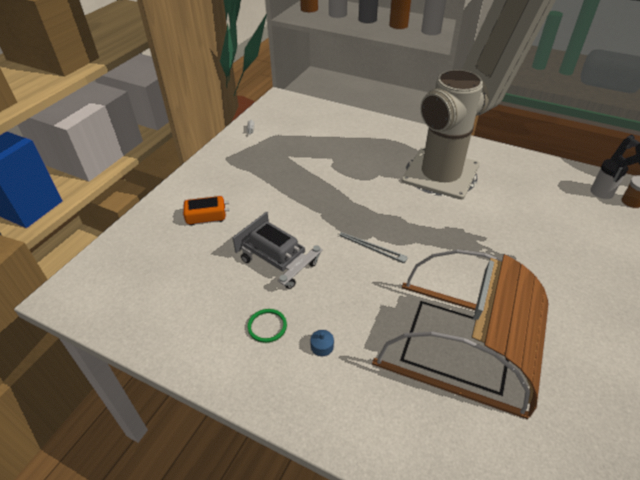

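Top view: the dock is at left (tape front edge x≈228, y 216–278) and the caddy at (375,245) points left. The airstone (281,191), ring (331,186) and tweezer (300,311) flank the path, and the orange pump is a decoy. In the scene view the tape corners are about (422,303), (404,360) and (503,392). I'll rectify both views to the shelf plane.

```bash
cat >> h.py <<'E'
def proj(cam,P,p=None):
    p=p or camera_params(cam); A=np.array(p['attitude'],float)
    A=R.from_quat(A).as_matrix() if A.size==4 else A
    q=(np.atleast_2d(P)-p['eye'])@A; q=q@np.array(p['camera_matrix']).T
    return q[:,:2]/q[:,2:]
def rect(im,cam,x0,x1,y0,y1,s=0.001,z=0,p=None):
    # image: columns = y decreasing->left is +y ; rows = x decreasing downward (like top)
    W,H=int((y1-y0)/s),int((x1-x0)/s)
    P=np.array([[x1,y1,z],[x1,y0,z],[x0,y0,z],[x0,y1,z]])
    M=cv2.getPerspectiveTransform(proj(cam,P,p).astype(np.float32),np.float32([[0,0],[W,0],[W,H],[0,H]]))
    return cv2.warpPerspective(im,M,(W,H),flags=cv2.INTER_CUBIC)
E
python3 - <<'E'
from h import *
print(camera_params('top'))
a=[rect(cv2.imread(f'pics/{c}0.png'),c,.43,.73,-.03,.35) for c in('top','scene')]
cv2.imwrite('pics/rect0.png',np.hstack(a))
E
```

```text
{'camera_matrix': array([[615.77742975,   0.        , 318.55009098],
       [  0.        , 615.77742975, 233.74145992],
       [  0.        ,   0.        ,   1.        ]]), 'eye': array([ 0.24796094, -0.10985293,  1.64556888]), 'attitude': array([-0.66909398,  0.73594748, -0.07546394,  0.07070884])}
```

View pics/rect0.png

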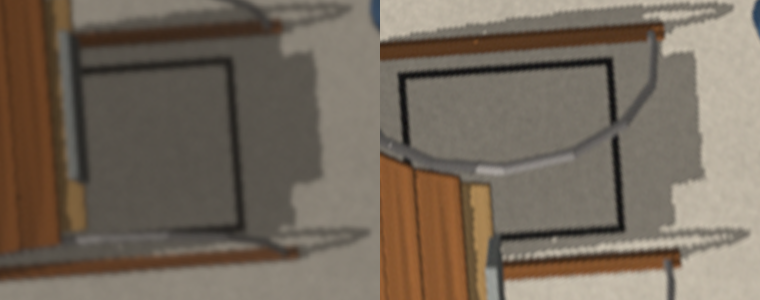

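Mark ≈ (0.578, 0.218), with the dock heading about 3.8° left of +y. The caddy starts at (0.540, −0.266), heading about 12° right of +y. I'll move to a hover behind the push plate.

```bash
python3 -m creep '1 -0.25 -0.25 0 0.06; 1 -0.5 -0.5 0 0.12; 1 -0.75 -0.75 0 0.18; 1 -1 -1 0 0.24; 1 -1 -1 0 0.3; 1 -1 -1 0 0.35; 1 -1 -1 0 0.4; 1 -1 -1 0 0.437' | tail -3
python3 -m creep '1 -0.3 0.2 0 0; 1 -0.65 0.4 0 0; 1 -0.98 0.61 0 0; 1 -0.98 0.61 0 0' | tail -1
python3 -m creep '1 -0.33 0.2 0 0; 1 -0.65 0.4 0 0; 1 -0.98 0.61 0 0; 1 -0.98 0.61 0 0'| tail -1
python3 -m creep '1 -0.33 0.2 0 0; 1 -0.65 0.4 0 0; 1 -0.98 0.61 0 0; 1 -0.98 0.61 0 0'| tail -1
python3 -m creep '1 -0.33 0.2 0 0; 1 -0.65 0.4 0 0; 1 -0.98 0.61 0 0; 1 -0.98 0.61 0 0; 1 -0.98 0.61 0 0'| tail -1
python3 - <<'E'
from h import *
o=st()
save('wrist','w1.png');sp(['push_plate','caddy','hub_left','hub_right'],'wrist')
camera('scene');sp(['push_plate','caddy','hub_left','hub_right'],'scene');st()
E
```

```text
ft_force: [-0.0, -0.8, -0.2]
grip_width: 0.0853
grasp_force: 0.0
grasp_force: 0.0
grasp_force: 0.0
grasp_force: 0.0
grasp_force: 0.0
t 4.42 tcp [ 0.5094 -0.391   0.2527] x [0.214 0.977 0.002] y [ 0.977 -0.214 -0.002] z [-0.001  0.002 -1.   ] F [ 0.3  1.3 -0.7] w 0.085
wrist push_plate [([0.5238, -0.3499, 0.0527], 0.63)]
wrist caddy []
wrist hub_left []
wrist hub_right []
scene push_plate [([0.5188, -0.3512, 0.0538], 0.94)]
scene caddy [([0.5384, -0.2646, -0.0028], 0.75)]
scene hub_left []
scene hub_right []
t 4.92 tcp [ 0.5088 -0.3934  0.2538] x [ 0.216  0.976 -0.   ] y [ 0.976 -0.216  0.001] z [ 0. -0. -1.] F [ 1.1 -0.4 -0.6] w 0.085
```

View pics/w1.png

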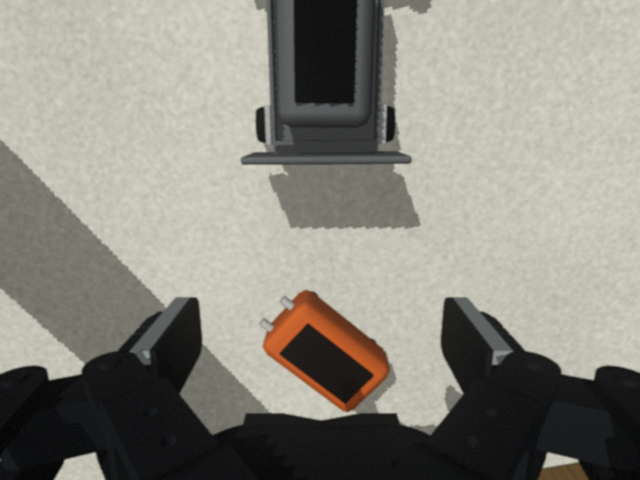

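The plate sits square to the fingers, about 43 mm ahead and 4 mm to the side. I'll descend and start a straight push.

```bash
python3 -m creep '1 0 0.013 0.4 0; 1 0 0.027 0.8 0; 1 0 0.027 1 0; 1 0 0.027 1 0' | grep force
python3 -m creep '1 0 0 0.15 0; 1 0 0 0.27 0; 1 0.05 0 0.27 0; 1 0.1 0 0.27 0; 1 0.15 0 0.27 0; 1 0.18 0 0.27 0; 1 0.21 0 0.27 0; 1 0.24 0 0.27 0; 1 0.28 0 0.27 0; 1 0.32 0 0.27 0; 1 0.36 0 0.27 0; 1 0.40 0 0.27 0'
python3 -m creep '1 0.05 0 0 0; 1 0.1 0 0 0; 1 0.15 0 0 0; 1 0.2 0 0 0; 1 0.25 0 0 0; 1 0.3 0 0 0; 1 0.35 0 0 0;1 0.38 0 0 0; 1 0.4 0 0 0; 1 0.4 0 0 0'
cat > look.py <<'E'
from h import *
import sys
M=np.array([.578,.218]);hd=np.array([-.0665,.998]);hd/=np.linalg.norm(hd);nl=np.array([-hd[1],hd[0]])
def dock(p): d=np.array(p)[:2]-M; return np.round([d@hd,d@nl],4)
o=st(); r=R.from_quat(o['tool_rot']).as_matrix(); tx=r[:2,0]
print('tcp dock',dock(o['eef_pos']),'tool yaw rel',round(np.arctan2(tx@nl,tx@hd),3))
for c in('top','scene'):
    camera(c); g={}
    for n in('caddy','push_plate','pump','hub_left','hub_right'):
        for d in spot_point(n,c)[:2]:
            if d['conf']>.3 and np.linalg.norm(np.array(d['at'])[:2]-o['eef_pos'][:2])<.24: g[n]=np.array(d['at']); print(c,n,np.round(d['at'],3),'dock',dock(d['at']),round(d['conf'],2)); break
    if 'caddy' in g and 'push_plate' in g:
        v=(g['caddy']-g['push_plate'])[:2]; print('  yaw rel',round(np.arctan2(v@nl,v@hd),3))
E
python3 look.py
```

```text
ft_force: [-0.1, -0.3, 0.1]
grasp_force: 0.0
clock: 6.92
eef_pos: [0.5259, -0.3357, 0.063]
tool_rot: [0.78, 0.626, -0.0, 0.0]
ft_force: [0.1, -2.3, 1.4]
grip_width: 0.0854
grasp_force: 0.9
clock: 8.18
eef_pos: [0.5385, -0.2766, 0.0625]
tool_rot: [0.78, 0.626, 0.0, -0.001]
ft_force: [-0.3, 0.3, 0.2]
grip_width: 0.0852
grasp_force: 0.0
t 8.18 tcp [ 0.5385 -0.2766  0.0625] x [0.216 0.976 0.001] y [ 0.976 -0.216 -0.001] z [-0.001  0.001 -1.   ] F [-0.3  0.3  0.2] w 0.085
tcp dock [-0.4909  0.0723] tool yaw rel -0.284
top caddy [ 0.561 -0.178 -0.002] dock [-0.3938  0.043 ] 0.92
top pump [ 0.559 -0.188  0.037] dock [-0.4038  0.0462] 0.63
top hub_left [ 0.512 -0.103  0.014] dock [-0.3162  0.0874] 0.49
top hub_right [ 0.634 -0.13   0.016] dock [-0.3511 -0.0327] 0.38
scene caddy [ 0.56  -0.176 -0.004] dock [-0.3923  0.0444] 0.97
scene push_plate [ 0.537 -0.262  0.054] dock [-0.4766  0.0725] 0.61
scene hub_left [ 0.513 -0.105  0.012] dock [-0.3176  0.0867] 0.6
scene hub_right [ 0.635 -0.132  0.014] dock [-0.3525 -0.0337] 0.44
  yaw rel -0.322
```

Both castors trail straight (hub x = 61 mm in the caddy frame) after 90 mm of rolling. Now I'll plan the steering arc.

```bash
cat > plan.py <<'E'
from look import *
# args: caddy f l yaw (dock), s straight, kappa, ds per row, n rows, lead
def plan(f,l,yaw,s,kap,ds,n,lead,yawend=0.0,k0=0):
    o=telemetry.get_obs(); r=R.from_quat(o['tool_rot']).as_matrix(); t=dock(o['eef_pos']);ty=np.arctan2(r[:2,0]@nl,r[:2,0]@hd)
    a=np.array([f,l])-.062*np.array([np.cos(yaw),np.sin(yaw)]); y=yaw; x=0
    for i in range(n):
        for _ in range(10):
            if x>=s and y<yawend: y=min(yawend,y+kap*ds/10)
            a=a+ds/10*np.array([np.cos(y),np.sin(y)]); x+=ds/10
        T=a-.040*np.array([np.cos(y),np.sin(y)]); L=lead if x>s else 0
        d=T-t; c,s_=np.cos(ty),np.sin(ty)
        print(i,'rows x %.3f y %.3f turn %.3f'%((d[0]*c+d[1]*s_)/.15,(d[0]*s_-d[1]*c)/.15,-(y+L-ty)/np.pi),'caddy',np.round(a+.062*np.array([np.cos(y),np.sin(y)]),3),round(y,3))
E
sed -i 's/^o=st(); r=/if __name__=="__main__":\n  o=st(); r=/; ' look.py; python3 - <<'E'
s=open('look.py').read().split('\n');i=[k for k,x in enumerate(s) if x.startswith('  o=st')][0]
s=s[:i+1]+['  '+x for x in s[i+1:]];open('look.py','w').write('\n'.join(s))
E
python3 -c "
from plan import *
plan(-.393,.0437,-.284,.06,1.05,.0095,40,.04)"
```

```text
0 rows x 0.068 y -0.003 turn -0.000 caddy [-0.384  0.041] -0.284
1 rows x 0.131 y -0.003 turn -0.000 caddy [-0.375  0.038] -0.284
2 rows x 0.195 y -0.003 turn -0.000 caddy [-0.366  0.036] -0.284
3 rows x 0.258 y -0.003 turn -0.000 caddy [-0.357  0.033] -0.284
4 rows x 0.321 y -0.003 turn -0.000 caddy [-0.347  0.03 ] -0.284
5 rows x 0.385 y -0.003 turn -0.000 caddy [-0.338  0.028] -0.284
6 rows x 0.448 y -0.001 turn -0.015 caddy [-0.329  0.025] -0.278
7 rows x 0.511 y 0.001 turn -0.018 caddy [-0.32   0.023] -0.268
8 rows x 0.575 y 0.002 turn -0.021 caddy [-0.31   0.022] -0.258
9 rows x 0.638 y 0.002 turn -0.024 caddy [-0.301  0.02 ] -0.248
10 rows x 0.702 y 0.002 turn -0.027 caddy [-0.292  0.018] -0.238
11 rows x 0.765 y 0.002 turn -0.031 caddy [-0.282  0.017] -0.228
12 rows x 0.828 y 0.001 turn -0.034 caddy [-0.273  0.015] -0.218
13 rows x 0.892 y -0.001 turn -0.037 caddy [-0.263  0.014] -0.208
14 rows x 0.955 y -0.004 turn -0.040 caddy [-0.254  0.012] -0.198
15 rows x 1.018 y -0.007 turn -0.043 caddy [-0.245  0.011] -0.188
16 rows x 1.082 y -0.011 turn -0.047 caddy [-0.235  0.01 ] -
[... 805 characters left out ...]
 x 1.898 y -0.117 turn -0.088 caddy [-0.112  0.004] -0.049
30 rows x 1.960 y -0.130 turn -0.091 caddy [-0.102  0.004] -0.039
31 rows x 2.022 y -0.143 turn -0.094 caddy [-0.093  0.005] -0.029
32 rows x 2.084 y -0.157 turn -0.097 caddy [-0.083  0.005] -0.019
33 rows x 2.146 y -0.171 turn -0.101 caddy [-0.074  0.006] -0.009
34 rows x 2.207 y -0.186 turn -0.103 caddy [-0.064  0.006] 0.0
35 rows x 2.268 y -0.204 turn -0.103 caddy [-0.055  0.006] 0.0
36 rows x 2.329 y -0.222 turn -0.103 caddy [-0.045  0.006] 0.0
37 rows x 2.390 y -0.240 turn -0.103 caddy [-0.036  0.006] 0.0
38 rows x 2.451 y -0.258 turn -0.103 caddy [-0.026  0.006] 0.0
39 rows x 2.511 y -0.275 turn -0.103 caddy [-0.017  0.006] 0.0
```

```bash
python3 -m creep '1 0.05 0 0 0; 1 0.11 0 0 0; 1 0.18 0 0 0; 1 0.25 0 0 0; 1 0.32 0 0 0; 1 0.385 0 0 -0.005; 1 0.448 0 0 -0.015; 1 0.511 0 0 -0.018; 1 0.575 0 0 -0.021; 1 0.638 0 0 -0.024; 1 0.70 0 0 -0.027; 1 0.73 0 0 -0.03' | grep ft_f
python3 look.py
```

```text
ft_force: [0.0, -1.0, 1.3]
t 10.28 tcp [ 0.5622 -0.1696  0.0627] x [0.122 0.993 0.   ] y [ 0.993 -0.122 -0.001] z [-0.001  0.    -1.   ] F [ 0.  -1.   1.3] w 0.085
tcp dock [-0.3857  0.0415] tool yaw rel -0.189
top caddy [ 0.578 -0.067 -0.001] dock [-0.2842  0.0185] 0.89
top pump [ 0.577 -0.077  0.034] dock [-0.2942  0.0204] 0.84
top hub_left [0.526 0.    0.012] dock [-0.214   0.0664] 0.39
top hub_right [ 0.654 -0.016  0.016] dock [-0.239  -0.0605] 0.41
scene caddy [ 0.576 -0.076  0.039] dock [-0.2935  0.0213] 0.61
scene push_plate [ 0.563 -0.154  0.052] dock [-0.3705  0.0394] 0.65
scene pump [ 0.578 -0.074  0.039] dock [-0.2914  0.0197] 0.94
scene hub_left [0.526 0.006 0.016] dock [-0.2082  0.0665] 0.36
scene hub_right [ 0.649 -0.019  0.013] dock [-0.2409 -0.0555] 0.54
  yaw rel -0.232
```

```bash
python3 -c "
from plan import *
plan(-.284,.019,-.23,.0,1.1,.0095,31,.05)"
```

```text
0 rows x 0.084 y -0.004 turn -0.007 caddy [-0.275  0.018] -0.22
1 rows x 0.147 y 0.000 turn -0.010 caddy [-0.265  0.016] -0.209
2 rows x 0.210 y 0.004 turn -0.013 caddy [-0.256  0.015] -0.199
3 rows x 0.274 y 0.007 turn -0.017 caddy [-0.246  0.014] -0.188
4 rows x 0.337 y 0.009 turn -0.020 caddy [-0.237  0.013] -0.178
5 rows x 0.400 y 0.011 turn -0.023 caddy [-0.227  0.012] -0.167
6 rows x 0.464 y 0.012 turn -0.027 caddy [-0.218  0.011] -0.157
7 rows x 0.527 y 0.012 turn -0.030 caddy [-0.208  0.01 ] -0.146
8 rows x 0.591 y 0.011 turn -0.033 caddy [-0.199  0.009] -0.136
9 rows x 0.654 y 0.010 turn -0.037 caddy [-0.189  0.009] -0.126
10 rows x 0.717 y 0.009 turn -0.040 caddy [-0.18   0.008] -0.115
11 rows x 0.781 y 0.006 turn -0.043 caddy [-0.17   0.008] -0.105
12 rows x 0.844 y 0.003 turn -0.047 caddy [-0.161  0.007] -0.094
13 rows x 0.907 y -0.000 turn -0.050 caddy [-0.151  0.007] -0.084
14 rows x 0.970 y -0.005 turn -0.053 caddy [-0.142  0.007] -0.073
15 rows x 1.034 y -0.010 turn -0.057 caddy [-0.132  0.007] -0.063
16 rows x 1.097 y -0.015 turn -0.060 caddy [-0.123  0.007] -0.052
1
[... 189 characters left out ...]
 -0.021
20 rows x 1.349 y -0.045 turn -0.073 caddy [-0.085  0.009] -0.011
21 rows x 1.411 y -0.053 turn -0.076 caddy [-0.075  0.009] -0.0
22 rows x 1.474 y -0.065 turn -0.077 caddy [-0.066  0.009] 0.0
23 rows x 1.536 y -0.077 turn -0.077 caddy [-0.056  0.009] 0.0
24 rows x 1.598 y -0.089 turn -0.077 caddy [-0.047  0.009] 0.0
25 rows x 1.660 y -0.101 turn -0.077 caddy [-0.037  0.009] 0.0
26 rows x 1.722 y -0.113 turn -0.077 caddy [-0.028  0.009] 0.0
27 rows x 1.785 y -0.125 turn -0.077 caddy [-0.018  0.009] 0.0
28 rows x 1.847 y -0.137 turn -0.077 caddy [-0.009  0.009] 0.0
29 rows x 1.909 y -0.149 turn -0.077 caddy [0.001 0.009] 0.0
30 rows x 1.971 y -0.161 turn -0.077 caddy [0.01  0.009] 0.0
```

```bash
python3 -m creep '1 0.06 0 0 0; 1 0.12 0 0 -0.003; 1 0.19 0.002 0 -0.008; 1 0.255 0.004 0 -0.012; 1 0.32 0.006 0 -0.016; 1 0.385 0.007 0 -0.019; 1 0.45 0.008 0 -0.022; 1 0.51 0.009 0 -0.025; 1 0.575 0.009 0 -0.028; 1 0.64 0.009 0 -0.031; 1 0.70 0.008 0 -0.034; 1 0.73 0.008 0 -0.037' | grep ft_f
python3 look.py
```

```text
ft_force: [-0.2, -1.9, -0.6]
t 12.38 tcp [ 0.577  -0.061   0.0625] x [0.006 1.    0.   ] y [ 1.    -0.006 -0.001] z [-0.001  0.    -1.   ] F [-0.2 -1.9 -0.6] w 0.086
tcp dock [-0.2784  0.0196] tool yaw rel -0.073
top caddy [0.64  0.102 0.015] dock [-0.1204 -0.0546] 0.67
top pump [0.577 0.027 0.037] dock [-0.1904  0.0141] 0.88
top hub_left [0.52  0.1   0.013] dock [-0.1142  0.0659] 0.63
top hub_right [0.64  0.102 0.019] dock [-0.1196 -0.0544] 0.37
scene caddy [ 0.576  0.04  -0.001] dock [-0.1773  0.0143] 0.86
scene push_plate [ 0.572 -0.047  0.054] dock [-0.2644  0.0237] 0.73
scene pump [0.576 0.035 0.041] dock [-0.1826  0.0144] 0.78
scene hub_left [0.516 0.105 0.016] dock [-0.1084  0.0694] 0.45
scene hub_right [0.639 0.101 0.014] dock [-0.1207 -0.0535] 0.57
  yaw rel -0.108
```

```bash
python3 -c "
from plan import *
plan(-.177,.0125,-.08,.085,1.0,.0095,20,.02)"
```

```text
0 rows x 0.067 y -0.008 turn 0.002 caddy [-0.168  0.012] -0.08
1 rows x 0.130 y -0.007 turn 0.002 caddy [-0.158  0.011] -0.08
2 rows x 0.194 y -0.007 turn 0.002 caddy [-0.149  0.01 ] -0.08
3 rows x 0.257 y -0.006 turn 0.002 caddy [-0.139  0.009] -0.08
4 rows x 0.320 y -0.006 turn 0.002 caddy [-0.13   0.009] -0.08
5 rows x 0.384 y -0.006 turn 0.002 caddy [-0.12   0.008] -0.08
6 rows x 0.447 y -0.005 turn 0.002 caddy [-0.111  0.007] -0.08
7 rows x 0.510 y -0.005 turn 0.002 caddy [-0.101  0.006] -0.08
8 rows x 0.574 y -0.005 turn -0.005 caddy [-0.092  0.006] -0.08
9 rows x 0.637 y -0.002 turn -0.008 caddy [-0.082  0.006] -0.07
10 rows x 0.700 y -0.000 turn -0.011 caddy [-0.073  0.006] -0.061
11 rows x 0.764 y 0.001 turn -0.014 caddy [-0.063  0.006] -0.051
12 rows x 0.827 y 0.002 turn -0.017 caddy [-0.054  0.006] -0.042
13 rows x 0.890 y 0.002 turn -0.020 caddy [-0.044  0.006] -0.032
14 rows x 0.954 y 0.002 turn -0.023 caddy [-0.035  0.006] -0.023
15 rows x 1.017 y 0.001 turn -0.026 caddy [-0.025  0.007] -0.013
16 rows x 1.081 y -0.001 turn -0.029 caddy [-0.016  0.007] -0.004
17 rows x 1.144 y -0.005 turn -0.030 caddy [-0.006  0.007] 0.0
18 rows x 1.207 y -0.009 turn -0.030 caddy [0.003 0.007] 0.0
19 rows x 1.270 y -0.014 turn -0.030 caddy [0.013 0.007] 0.0
```

```bash
python3 -m creep '1 0.06 -0.002 0 0; 1 0.12 -0.003 0 0; 1 0.19 -0.004 0 0; 1 0.255 -0.005 0 0; 1 0.32 -0.005 0 0; 1 0.385 -0.005 0 0; 1 0.45 -0.005 0 0; 1 0.51 -0.004 0 0; 1 0.575 -0.003 0 -0.003; 1 0.64 -0.002 0 -0.007; 1 0.69 0 0 -0.010; 1 0.71 0 0 -0.012' | grep ft_f
python3 look.py
```

```text
ft_force: [0.1, -1.7, -0.2]
t 14.47 tcp [0.5776 0.0452 0.0627] x [-0.031  1.     0.   ] y [ 1.     0.031 -0.001] z [-0.001  0.    -1.   ] F [ 0.1 -1.7 -0.2] w 0.086
tcp dock [-0.1724  0.0118] tool yaw rel -0.035
top hub_left [0.509 0.207 0.013] dock [-0.0068  0.0698] 0.47
top hub_right [0.638 0.211 0.012] dock [-0.0113 -0.059 ] 0.55
scene caddy [ 0.571  0.147 -0.002] dock [-0.0704  0.0117] 0.81
scene push_plate [0.574 0.06  0.054] dock [-0.1573  0.0145] 0.67
scene pump [0.575 0.142 0.038] dock [-0.0756  0.0076] 0.72
scene hub_left [0.511 0.206 0.014] dock [-0.0079  0.0676] 0.62
scene hub_right [0.639 0.21  0.015] dock [-0.0126 -0.0607] 0.53
  yaw rel -0.032
```

```bash
python3 -m creep '1 0.05 0 0 0; 1 0.11 0 0 0; 1 0.17 0 0 0; 1 0.23 0 0 -0.003; 1 0.28 0 0 -0.006; 1 0.33 0 0 -0.009; 1 0.37 0 0 -0.011; 1 0.40 0 0 -0.012; 1 0.425 0 0 -0.012; 1 0.445 0 0 -0.012; 1 0.46 0 0 -0.012; 1 0.46 0 0 -0.012' | grep ft_f
python3 look.py
python3 - <<'E'
import sys; sys.argv=['x']
from look import *
a=[rect(cv2.cvtColor(camera(c),cv2.COLOR_RGB2BGR),c,.43,.73,-.03,.35) for c in('top','scene')]
cv2.imwrite('pics/rect1.png',np.hstack(a))
E
```

```text
ft_force: [-0.0, 0.4, -0.1]
t 16.57 tcp [0.5755 0.1139 0.0626] x [-0.068  0.998  0.001] y [ 0.998  0.068 -0.001] z [-0.001  0.001 -1.   ] F [-0.   0.4 -0.1] w 0.085
tcp dock [-0.1037  0.0094] tool yaw rel 0.002
top caddy [0.583 0.231 0.211] dock [ 0.0127 -0.0055] 0.59
scene caddy [ 0.57   0.212 -0.005] dock [-0.0059  0.0082] 0.79
scene push_plate [0.572 0.127 0.054] dock [-0.0901  0.0115] 0.56
scene pump [0.57  0.205 0.04 ] dock [-0.0128  0.0086] 0.91
scene hub_right [0.63  0.28  0.011] dock [ 0.0581 -0.0556] 0.5
  yaw rel -0.039
```

View pics/rect1.png

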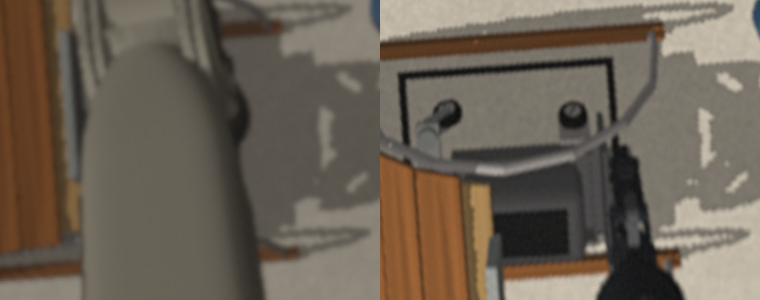

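The caddy stands about (−4, +8) mm from the mark and is square. Next I'll back off, rise, shut the gripper and measure the rib.

```bash
python3 -m creep '1 -0.1 0 0 0; 1 -0.25 0 0 0; 1 -0.4 0 0 0; 1 -0.45 0 -0.3 0; 1 -0.45 0 -0.6 0; 0.5 -0.45 0 -1 0; 0 -0.45 0 -1 0' | grep -E 'eef|ft_f'
python3 -m creep '0 0 0 -0.4 0; 0 0.1 0.02 -0.8 0; 0 0.4 0.06 -0.9 0; 0 0.6 0.06 -0.9 0; 0 0.6 0.06 -0.9 0' | grep -E 'eef|ft_f'
python3 - <<'E'
from look import *
st()
for c in('wrist','scene','top'):
    camera(c)
    for n in('cover_rib','caddy','push_plate','mark','pump','feeding_ring','airstone','tweezer'):
        for d in spot_point(n,c)[:1]:print(c,n,np.round(d['at'],3),dock(d['at']),round(d['conf'],2))
    if c=='wrist':cv2.imwrite('pics/w2.png',cv2.cvtColor(camera(c),cv2.COLOR_RGB2BGR))
E
```

```text
eef_pos: [0.5837, 0.0453, 0.2191]
ft_force: [0.9, -0.3, -0.5]
eef_pos: [0.583, 0.1378, 0.3467]
ft_force: [0.5, -0.9, 0.0]
t 18.77 tcp [0.583  0.1378 0.3467] x [-0.071  0.997 -0.   ] y [ 0.997  0.071 -0.001] z [-0.001 -0.    -1.   ] F [ 0.5 -0.9  0. ] w 0.0
wrist cover_rib [0.578 0.225 0.211] [ 0.0066 -0.0005] 0.62
wrist caddy [0.579 0.226 0.211] [ 0.0075 -0.0016] 0.62
wrist push_plate [0.577 0.125 0.052] [-0.0926  0.0068] 0.59
wrist pump [0.572 0.21  0.039] [-0.0072  0.0063] 0.77
wrist airstone [0.576 0.126 0.05 ] [-0.0915  0.0077] 0.36
wrist tweezer [ 0.39  -0.074  0.001] [-0.2785  0.2075] 0.8
scene cover_rib [0.579 0.227 0.21 ] [ 0.0089 -0.002 ] 0.97
scene caddy [ 0.566  0.213 -0.003] [-0.0038  0.0124] 0.67
scene push_plate [0.573 0.128 0.053] [-0.089  0.011] 0.6
scene pump [0.568 0.204 0.038] [-0.0134  0.0107] 0.92
scene feeding_ring [ 0.726 -0.188 -0.002] [-0.4146 -0.1203] 0.94
scene airstone [ 0.714 -0.048 -0.004] [-0.2745 -0.1179] 0.55
scene tweezer [ 0.388 -0.066  0.003] [-0.2711  0.208 ] 0.62
top push_plate [0.575 0.125 0.047] [-0.0922  0.0093] 0.73
top pump [ 0.482 -0.532 -0.003] [-0.7418  0.146 ] 0.94
top feeding_ring [ 0.729 -0.183 -0.008] [-0.41   -0.1242] 0.73
top airstone [ 0.715 -0.045 -0.001] [-0.2714 -0.119 ] 0.89
top tweezer [ 0.391 -0.066 -0.001] [-0.2709  0.2057] 0.69
```

View pics/w2.png

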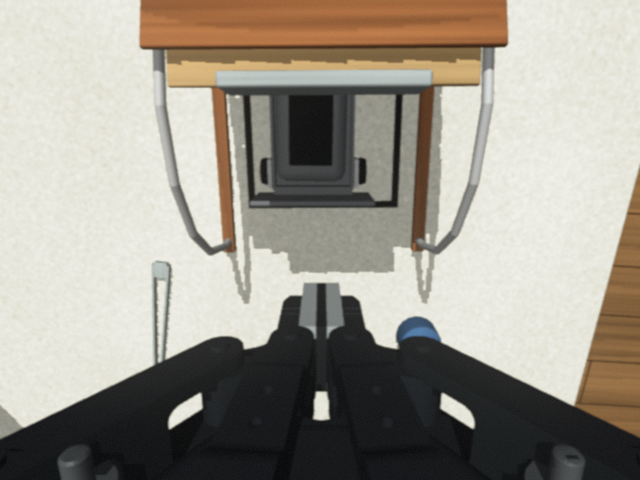

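The wrist view shows the rib at row 78 (columns 218–432). The caddy sits inside the tape, its rear wheels centred on column 313 against the tape's 323, so about 10 mm left, which is within tolerance. Now I'll drop the shut fingers behind the rib.

```bash
python3 - <<'E'
from look import *
p=camera_params('wrist');A=R.from_quat(p['attitude']).as_matrix()
for u,v in((248,205),(398,205),(246,97),(400,97)):
    d=A@np.linalg.inv(p['camera_matrix'])@[u,v,1]; print(dock(p['eye']-d*p['eye'][2]/d[2]))
E
python3 -m creep '0 0.3 0 0 0; 0 0.6 0 0 0; 0 0.836 0 0 0; 0 0.836 0 0.3 0; 0 0.836 0 0.6 0; 0 0.836 0 0.78 0; 0 0.836 0 0.85 0; 0 0.836 0 0.85 0' | grep -E 'eef|ft_f'
python3 - <<'E'
from look import *
o=st();print(dock(o['eef_pos']))
b=camera('scene');c=camera('wrist')
px=proj('scene',[[.578,.23,.2]])[0].astype(int);print(px)
y0,x0=max(0,px[1]-100),min(340,max(0,px[0]-150))
a=cv2.resize(b[y0:y0+200,x0:x0+300],(600,400))
cv2.imwrite('pics/s3.png',cv2.cvtColor(a,cv2.COLOR_RGB2BGR))
E
```

```text
[-0.1066  0.0873]
[-0.1066 -0.0907]
[0.0148 0.0837]
[ 0.0148 -0.0867]
eef_pos: [0.5747, 0.2616, 0.2202]
ft_force: [-0.1, 0.6, 0.3]
t 21.18 tcp [0.5747 0.2616 0.2202] x [-0.068  0.998 -0.   ] y [ 0.998  0.068 -0.001] z [-0.001 -0.    -1.   ] F [-0.1  0.6  0.3] w -0.0
[0.0438 0.0004]
[483 288]
```

View pics/s3.png

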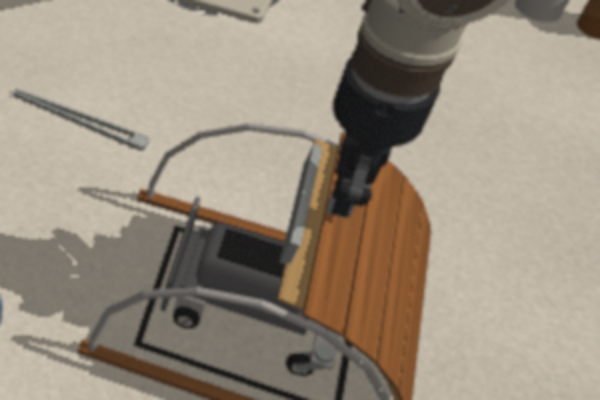

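```bash
python3 - <<'E'
import numpy as np
for q in np.r_[.19:1.6:.07]:
    t=1.309+q; rho=.170+.008*np.clip((t-1.9)/.6,0,1); 
    x=rho*np.cos(t)+.005*np.sin(t)+.012; z=.03+rho*np.sin(t)-.005*np.cos(t)+.022
    print('q %.2f x %.3f z %.3f'%(q,(x-.0438)/.15,(.2202-z)/.15))
E
```

```text
q 0.19 x -0.097 z -0.007
q 0.26 x -0.177 z -0.012
q 0.33 x -0.256 z -0.012
q 0.40 x -0.335 z -0.006
q 0.47 x -0.414 z 0.006
q 0.54 x -0.491 z 0.022
q 0.61 x -0.568 z 0.043
q 0.68 x -0.645 z 0.065
q 0.75 x -0.721 z 0.092
q 0.82 x -0.795 z 0.125
q 0.89 x -0.867 z 0.163
q 0.96 x -0.936 z 0.207
q 1.03 x -1.003 z 0.255
q 1.10 x -1.066 z 0.308
q 1.17 x -1.126 z 0.366
q 1.24 x -1.178 z 0.431
q 1.31 x -1.224 z 0.500
q 1.38 x -1.265 z 0.572
q 1.45 x -1.300 z 0.647
q 1.52 x -1.331 z 0.725
q 1.59 x -1.356 z 0.804
```

```bash
python3 -m creep '0 -0.05 0 0.02 0; 0 -0.1 0 0.02 0; 0 -0.18 0 0.015 0; 0 -0.256 0 0.01 0; 0 -0.335 0 0.01 0; 0 -0.414 0 0.02 0; 0 -0.491 0 0.03 0; 0 -0.568 0 0.048 0; 0 -0.645 0 0.07 0; 0 -0.721 0 0.095 0; 0 -0.75 0 0.108 0; 0 -0.75 0 0.108 0' | grep -E 'eef|ft_f'
python3 - <<'E'
from look import *
for c in('wrist','scene'):
    camera(c)
    for d in spot_point('cover_rib',c)[:1]:
        f=dock(d['at']);print(c,d['at'],f,'q',np.arctan2(d['at'][2]-.03,f[0])-1.309)
E
```

```text
eef_pos: [0.5824, 0.1482, 0.204]
ft_force: [-0.2, 0.7, -0.4]
scene [0.5884, 0.1266, 0.1889] [-0.0919 -0.0043] q 0.7861454483506363
```

The rib is following (q≈0.79). I'll carry on down the arc.

```bash
python3 -m creep '0 -0.045 0 0.02 0; 0 -0.117 0 0.055 0; 0 -0.186 0 0.10 0; 0 -0.253 0 0.147 0; 0 -0.316 0 0.20 0; 0 -0.376 0 0.258 0; 0 -0.428 0 0.323 0; 0 -0.474 0 0.392 0; 0 -0.515 0 0.464 0; 0 -0.55 0 0.539 0; 0 -0.565 0 0.58 0; 0 -0.565 0 0.58 0' | grep -E 'eef|ft_f'
python3 -m creep '0 -0.01 0 0.03 0; 0 -0.02 0 0.06 0; 0 -0.03 0 0.09 0; 0 -0.035 0 0.11 0; 0 -0.035 0 0.12 0; 0 -0.035 0 0.12 0' | grep -E 'eef|ft_f'
python3 - <<'E'
from look import *
b=save('scene','s4.png')
for d in spot_point('cover_rib','scene')[:1]:
        f=dock(d['at']);print(d['at'],f,'q',np.arctan2(d['at'][2]-.03,f[0])-1.309)
E
```

```text
eef_pos: [0.5876, 0.0647, 0.1162]
ft_force: [0.7, 0.1, 0.3]
eef_pos: [0.5887, 0.0597, 0.1011]
ft_force: [-3.8, -0.5, 11.6]
[0.5935, 0.0398, 0.078] [-0.1788 -0.0036] q 1.5703201172575578
```

View pics/s4.png

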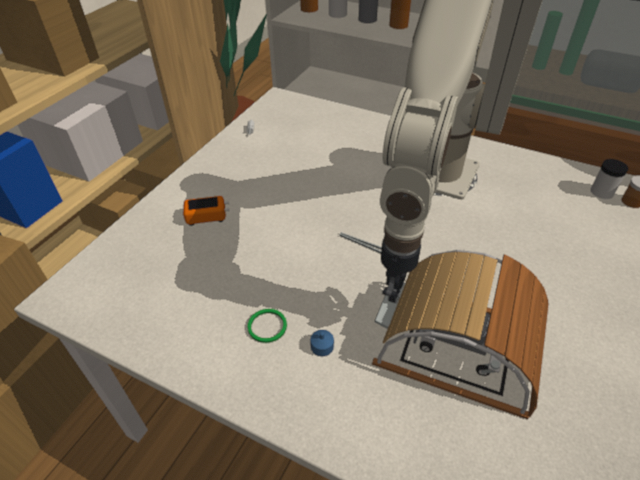

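The cover is at its stop (q≈1.57, force 12 N), with the caddy visible inside the tape. I'll lift away, check and hand in.

```bash
python3 -m creep '0 -0.01 0 -0.05 0; 0 -0.03 0 -0.2 0; 0 -0.1 0 -0.5 0; 0 -0.2 0 -0.8 0; 0 -0.3 0 -1 0; 0 -0.3 0 -1 0; 0 -0.3 0 -1 0' | grep -E 'eef|ft_f'
python3 - <<'E'
from look import *
for c in('scene','top'):
    camera(c)
    for n in('cover_rib','caddy','pump','feeding_ring','airstone','tweezer','hub_right'):
        for d in spot_point(n,c)[:1]:print(c,n,np.round(d['at'],3),dock(d['at']),round(d['conf'],2))
E
```

```text
eef_pos: [0.591, 0.0149, 0.2479]
ft_force: [-0.2, -1.0, -0.5]
scene cover_rib [0.593 0.037 0.075] [-0.1817 -0.0025] 0.86
scene caddy [ 0.571  0.212 -0.003] [-0.0052  0.0073] 0.85
scene pump [0.568 0.208 0.038] [-0.0096  0.0102] 0.66
scene feeding_ring [ 0.727 -0.185 -0.   ] [-0.4123 -0.1216] 0.86
scene airstone [ 0.715 -0.051 -0.002] [-0.2776 -0.1185] 0.93
scene tweezer [ 0.383 -0.067  0.002] [-0.2714  0.2136] 0.71
scene hub_right [0.628 0.278 0.017] [ 0.0566 -0.0541] 0.67
top pump [ 0.484 -0.533 -0.002] [-0.7432  0.1442] 0.89
top feeding_ring [ 0.73  -0.182 -0.006] [-0.4091 -0.1253] 0.58
top airstone [ 0.714 -0.046 -0.001] [-0.2726 -0.1184] 0.81
top tweezer [ 0.392 -0.069 -0.002] [-0.2736  0.2044] 0.59
top hub_right [0.63  0.28  0.015] [ 0.0581 -0.0555] 0.45
```

```bash
python3 -c "
from workcell import ticket
print(ticket.job_done())"
```

```text
the job is handed in; nothing more can be done
None
```

I handed the job in, but no verdict came back: by my last camera check the caddy stands square in the outline about 10 mm off the mark (limit 20 mm), the cover is fully down at its stop, and the ring, airstone and tweezer are where they started.

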